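Set out the hemostats by length

ROBOT

A 7-joint arm with a two-finger parallel gripper is mounted at the origin on the work surface. World frame = base frame: x ahead of the robot, y to its left, z up, the work surface at z = 0. Lengths are in m, angles in rad, forces in N, time in s.
With the tool pointing down it reaches from about 0.425 to 0.925 m from the base axis. Payload 6.8 kg.
Tool frame: the origin (TCP) lies at the very end of the fingers, on their centre line; the grasp point (between the pads) lies 19 mm behind it; z points along the fingers, y is the line along which they close (so a half turn about z gives the same grasp; the last joint's range is limited). The gripper opens to 85 mm and grips with 20 to 120 N. Pads are 22 mm wide; open, the fingers measure 114 mm over their backs; the gripper's body (76 mm by 85 mm) begins 54 mm behind the grasp point. The pads swing forward as they close: fully open they stand 13 mm farther back than shut.
Start: joints at [-1.457, 0.477, 0.022, 1.555, -0.011, 1.109, -0.083], TCP at [0.148, 0.658, 0.231] pointing down, gripper open.
Joint ranges: [-2.96, 2.96], [-0.34, 2.1], [-1.41, 1.46], [0.24, 2.44], [-1.37, 4.51], [0.17, 1.92], [-2.96, 2.96]. Speed limits (rad/s): [2.39, 2.39, 3.14, 3.14, 3.14, 3.14, 3.14].

INTERFACE

Orientations are given as a unit quaternion [x, y, z, w].
In Python, from station import readout, imaging, job gives the robot as it stands.
- The arm moves only by the tool jog_arm, never from a script. Its argument "increments" is a list of rows, each an object of numbers: "x", "y", "z": the shift along the tool's x, y, z in m; "wx", "wy", "wz": the turn, a rotation vector about the tool's x, y, z in rad; "gripper": the opening, from 0 (shut) to 1 (fully open). In form: [{"x": .., "y": .., "z": .., "wx": .., "wy": .., "wz": .., "gripper": ..}, ...]. A call has 1 to 12 rows; each row is the pose to reach, as a shift and turn from the pose commanded when the call began, along the tool's axes at that moment; what a row does not reach only later rows make up. A row lasts 1/8 s, in which the tool goes at most 62.5 mm and 10.7 degrees, less where a joint would pass 70% of its speed; a pose out of reach is approached as far as the arm can. A call with a gripper value outside its range is refused whole. The fingers move at their own pace and stop on an object; the grip force is fixed at half the most. Time passes only in rows, so rows that repeat a pose let the fingers close. It gives the time, the measured TCP pose, the force, the opening and the grip force at its end, in the units of the state.
- readout.get_obs(): the state, without advancing time (a new reading comes with each control period).
- imaging.grab_frame(name): name is "scene" or "side" or "wrist"; returns (picture, depth): 400x640x3 uint8, blue, green, red; 400x640 float32, m along the optical axis (not along the pixel's ray), 0 where there is no reading.
- imaging.get_calibration(name): a dict with "K" (3x3 intrinsics, pixels), "k1" (the pictures are not rectified: a ray, as slopes to the right and down, at radius r is drawn at 1 + k1 r^2 times it, then the intrinsics apply), "rvec" (rotation vector, rad) and "tvec" (3), from world to camera coordinates, as OpenCV has them. Camera axes: x right, y down, z forward; pixel columns grow to the right and rows downward; lengths in m; the calibration is good to about 2 mm. A picture is of the moment at which its call begins: read the wrist's pose just before it. get_calibration takes no time and is no camera call; for the wrist camera it gives the pose at the moment of the call.
- job.finish_job(): hands the job in; it is judged then, once.
Trained networks look in the newest picture that a camera, given by its name, has taken for a name from the list of things; names that differ only in an ending like _2 or _b are one class to them, and where a whole thing is asked for, a point or a joint stands for the part that bears it (a point fixed in the world has none). Each returns a list of dicts, best first, with "score" (0 to 1); they miss things now and then, are a little off and sometimes report something else, mostly with a low value. They report only what shows in the picture. A call takes as long as a camera call.
- imaging.trace(thing, camera): "region" (400x640 bool, what is visible of it) and "bbox" ([centre column, centre row, width, height] in pixels, round what is visible of it).
The state is a dict: "t": time; "qpos": joint angles; "dq": joint speeds; "joint_torque": joint torques, N m; "tool_pos": TCP position; "eef_rot": TCP orientation; "force": force on the tool from outside, world axes, zero at the start; "ft_torque": the same for the moment, N m; "finger_gap": finger opening in m; "grasp_force": force on a finger pad.
Only numpy, scipy, OpenCV 4.12 (cv2) and the standard library are available. Lean on these libraries where they do the work, as an engineer would, in place of code of your own. Each camera call takes 0.05 s, during which the arm holds its last target. There are 200 camera calls.

TASK

Set out the clamps for the animal-science class: lay the three that are ratcheted shut on the white stripes of the blue mat in order of length, the shortest at the green-disc end, each along its stripe with its hinge on the red dot and its jaws towards the red tray. Lay the clamp that was left open flat inside the red tray.

Things in the scene. Friction and masses are not known exactly. Their poses are not given: they have to be found in the camera images.
- clamp_short: Steel hemostat clamp, the SHORTEST, 110 mm long, jaws ratcheted shut (jaws together, ratchet bars between the handles meshed), rigid, lying flat. Origin: underside of the hinge block (30 mm along x, 16 across, 10 high: the grip; balances within 15 mm of it; the rest 6 high). x to the jaw tips, z up. Jaw tips 40 mm ahead of the hinge, ring handles reach 70 mm behind it, 50 mm wide over the rings; 35 g.
- clamp_medium: Steel hemostat clamp, the MIDDLE length, 142 mm long, jaws ratcheted shut (jaws together, ratchet bars between the handles meshed), rigid, lying flat. Origin: underside of the hinge block (30 mm along x, 16 across, 10 high: the grip; balances within 15 mm of it; the rest 6 high). x to the jaw tips, z up. Jaw tips 50 mm ahead, rings reach 92 mm behind, 55 mm wide over the rings; 45 g.
- clamp_long: Steel hemostat clamp, the LONGEST, 175 mm long, jaws ratcheted shut (jaws together, ratchet bars between the handles meshed), rigid, lying flat. Origin: underside of the hinge block (30 mm along x, 16 across, 10 high: the grip; balances within 15 mm of it; the rest 6 high). x to the jaw tips, z up. Jaw tips 61 mm ahead, rings reach 114 mm behind, 58 mm wide over the rings; 60 g.
- clamp_open: Steel hemostat clamp left OPEN: jaws spread in a V, handles spread wide, ratchet apart; stays open, rigid, lying flat, 133 mm long. Origin: underside of the hinge block (30 mm along x, 16 across, 10 high: the grip; balances within 15 mm of it; the rest 6 high). x to the jaw tips, z up. Jaw tips 45 mm ahead (about 34 mm apart), rings reach 88 mm behind, 93 mm wide over the rings; 45 g.
- stripe_near: White stripe, the one nearest the robot of three 75 mm apart on the fixed blue mat (330 x 190 mm), fixed. 170 x 22 mm, with a red dot (18 mm) for the hinge. Origin at the dot, on the mat's top, 4 mm above the bench; x along the stripe to its pointed end, 66 mm away on the red tray's side; its other end is 104 mm behind the dot.
- stripe_mid: White stripe, the middle one of three 75 mm apart on the fixed blue mat (330 x 190 mm), fixed. 170 x 22 mm, with a red dot (18 mm) for the hinge. Origin at the dot, on the mat's top, 4 mm above the bench; x along the stripe to its pointed end, 66 mm away on the red tray's side; its other end is 104 mm behind the dot.
- stripe_far: White stripe, the one farthest from the robot of three 75 mm apart on the fixed blue mat (330 x 190 mm), fixed. 170 x 22 mm, with a red dot (18 mm) for the hinge. Origin at the dot, on the mat's top, 4 mm above the bench; x along the stripe to its pointed end, 66 mm away on the red tray's side; its other end is 104 mm behind the dot.
- green_disc: Flat green disc, 26 mm across, painted on the mat 70 mm beyond either the nearest or the farthest stripe, in line with the row: the end of the row where the shortest clamp goes (a yellow disc marks the other end). Origin at its centre, on the mat's top.
- tray: Shallow red tray to the left of the mat, fixed: 210 mm along its x, 150 mm along its y, outside; rim 14 mm high, walls 4 mm thick, inner floor 4 mm above the bench. Origin at the centre of its underside.

How it is judged:
At the end, for the whole second after the job is handed in: Shut clamps flat and still on the stripes by length, shortest at the green-disc end: hinge within 13 mm of the red dot, within 0.22 rad of the stripe, jaws towards the tray. Open clamp flat (0.06 rad) and still on the floor of the tray, inside its rim (horizontal distance between clamp_medium and stripe_mid below 0.013 m and angle between the x axis of clamp_medium and the x axis of stripe_mid, either way round below 0.22 rad and x of tray in the frame of clamp_medium above 0.05 m and angle between clamp_medium's own z axis and vertical below 0.08 rad and z of clamp_medium in the frame of stripe_mid below 0.006 m and linear speed of each of clamp_medium, clamp_open below 0.02 m/s and angle between clamp_open's own z axis and vertical below 0.06 rad and z of clamp_open in the frame of tray below 0.0085 m and x of clamp_open in the frame of tray between -0.09 and 0.09 m and y of clamp_open in the frame of tray between -0.06 and 0.06 m and ((horizontal distance between green_disc and stripe_near below 0.12 m and horizontal distance between clamp_short and stripe_near below 0.013 m and angle between the x axis of clamp_short and the x axis of stripe_near, either way round below 0.22 rad and x of tray in the frame of clamp_short above 0.05 m and angle between each of clamp_short, clamp_long's own z axis and vertical below 0.08 rad and z of clamp_short in the frame of stripe_near below 0.006 m and linear speed of each of clamp_short, clamp_long below 0.02 m/s and horizontal distance between clamp_long and stripe_far below 0.013 m and angle between the x axis of clamp_long and the x axis of stripe_far, either way round below 0.22 rad and x of tray in the frame of clamp_long above 0.05 m and z of clamp_long in the frame of stripe_far below 0.006 m) or (horizontal distance between green_disc and stripe_far below 0.12 m and horizontal distance between clamp_short and stripe_far below 0.013 m and angle between the x axis of clamp_short and the x axis of stripe_far, either way round below 0.22 rad and x of tray in the frame of clamp_short above 0.05 m and angle between each of clamp_short, clamp_long's own z axis and vertical below 0.08 rad and z of clamp_short in the frame of stripe_far below 0.006 m and linear speed of each of clamp_short, clamp_long below 0.02 m/s and horizontal distance between clamp_long and stripe_near below 0.013 m and angle between the x axis of clamp_long and the x axis of stripe_near, either way round below 0.22 rad and x of tray in the frame of clamp_long above 0.05 m and z of clamp_long in the frame of stripe_near below 0.006 m))); the robot touches nothing.
It also fails if it takes over 131 s, if anything falls off the work surface, if the arm or the gripper's body presses on something with over 40 N, if the wrist force passes 120 N, or if a joint passes its speed limit or range.

## Working session

There is one attempt and no reset: what is moved stays moved. The work goes in short steps, Python scripts to look and compute and a tool call to move; the robot and the scene stay as the last step left them, time stands still between calls to the robot, and variables do not carry over. Pictures are saved under pics/ and viewed, at most 14 in all, crops included, and the job is handed in when it is done.

Besides the shell and the picture viewer there is one more tool, called after "Emit:" as name([rows], argument=value, ...), one row to a line, values as JSON. jog_arm: Moves the arm, as the interface text tells. Its arguments: {"type":"object","properties":{"increments":{"type":"array"}},"required":["increments"]}

```bash
mkdir -p pics; cat > h.py <<'E'
import numpy as np, cv2
from scipy.spatial.transform import Rotation as R
from station import readout, imaging, job
def rays(name, uv, cal=None):
    c=cal or imaging.get_calibration(name)
    K=np.array(c["K"],float); k=c["k1"]
    p=cv2.undistortPoints(np.array(uv,float).reshape(-1,1,2),K,np.array([k,0,0,0,0.])).reshape(-1,2)
    Rm=cv2.Rodrigues(np.array(c["rvec"],float))[0]; t=np.array(c["tvec"],float).ravel()
    d=np.c_[p,np.ones(len(p))]@Rm
    return -Rm.T@t, d
def on_plane(name, uv, z, cal=None):
    o,d=rays(name,uv,cal)
    return o+d*((z-o[2])/d[:,2])[:,None]
E
python3 - <<'E'
from h import *
for n in ["scene","side","wrist"]:
    im,d=imaging.grab_frame(n); cv2.imwrite(f"pics/{n}0.png",im)
    c=imaging.get_calibration(n); print(n,c["K"],c["k1"],on_plane(n,[[320,200]],0))
    for t in ["clamp_short","clamp_medium","clamp_long","clamp_open","stripe_near","stripe_mid","stripe_far","green_disc","tray"]:
        for r in imaging.trace(t,n)[:3]:
            b=r["bbox"]; print(t,round(r["score"],2),np.round(b),np.round(on_plane(n,[b[:2]],0.004)[0],3))
print(readout.get_obs())
E
```

```text
scene [[384.60542422   0.         316.95692379]
 [  0.         384.60542422 198.43385977]
 [  0.           0.           1.        ]] -0.05516073188578353 [[0.5263529  0.03925593 0.        ]]
clamp_short 0.64 [257. 185.  35.  11.] [ 0.456 -0.124  0.004]
clamp_medium 0.73 [176. 188.  52.  18.] [ 0.439 -0.344  0.004]
clamp_long 0.6 [159. 249.  75.  20.] [ 0.627 -0.368  0.004]
clamp_open 0.68 [257. 228.  54.  29.] [ 0.597 -0.129  0.004]
stripe_near 0.57 [359. 186.  62.  10.] [0.495 0.149 0.004]
stripe_near 0.38 [377. 256.   8.   7.] [0.712 0.151 0.004]
stripe_mid 0.64 [363. 205.  61.   6.] [0.56  0.148 0.004]
stripe_far 0.72 [364. 231.  69.  10.] [0.639 0.134 0.004]
green_disc 0.4 [378. 255.   8.   9.] [0.709 0.154 0.004]
tray 0.68 [460. 179.  82.  68.] [0.507 0.428 0.004]
side [[484.37076107   0.         315.61042905]
 [  0.         484.37076107 195.71457558]
 [  0.           0.           1.        ]] 0.007148317880232928 [[0.57661416 0.07349463 0.        ]]
clamp_short 0.81 [283. 254.  14.  34.] [ 0.467 -0.131  0.004]
clamp_medium 0.57 [266. 332.  26.  60.] [ 0.423 -0.353  0.004]
clamp
[... 798 characters left out ...]
22,  0.47697536,  0.02239035,  1.5553854 , -0.01152107,
        1.10929213, -0.08310576]), 'dq': array([-1.07933962e-03,  4.65401141e-04, -1.82534189e-03,  1.76936842e-03,
       -1.51254710e-03,  4.16631349e-04, -9.92103414e-05]), 'joint_torque': array([-1.20183640e-04, -5.96319437e+01,  1.60637431e+00, -2.81543094e+01,
        1.24742661e-02,  1.65223912e-03,  1.50364014e-05]), 'tool_pos': array([0.14848167, 0.65849465, 0.23133043]), 'eef_rot': array([ 1.10690028e-01,  9.93854977e-01,  3.46448220e-05, -1.77844719e-05]), 'force': array([-0.59409646,  0.26228311,  0.65845068]), 'ft_torque': array([-0.01826325, -0.00385192, -0.0130499 ]), 'grasp_force': 0.0, 'finger_gap': 0.08548028754744845}
```

View scene.

```bash
python3 - <<'E'
import cv2
im=cv2.imread("pics/scene0.png")[140:290,120:520]; cv2.imwrite("pics/s0c.png",cv2.resize(im,None,fx=2,fy=2,interpolation=cv2.INTER_CUBIC))
im=cv2.imread("pics/side0.png")[100:390,200:440]; cv2.imwrite("pics/d0c.png",cv2.resize(im,None,fx=2,fy=2,interpolation=cv2.INTER_CUBIC))
E
```

```text
(no output)
```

View pics/s0c.png

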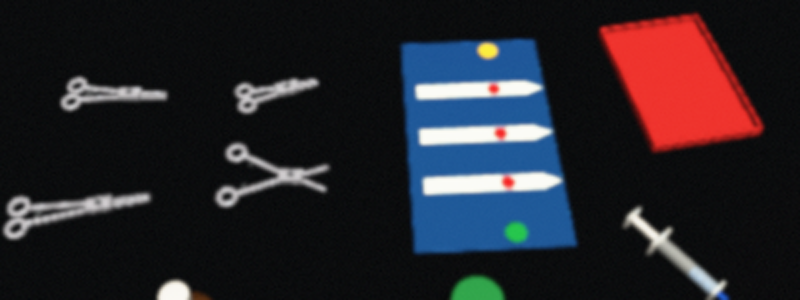

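View pics/d0c.png

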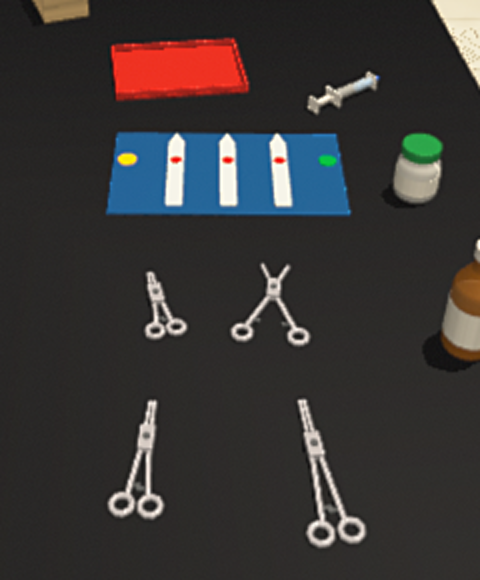

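The crops show four clamps on the robot's right, jaws pointing roughly towards +y. Far stripe is beside the green disc (x≈0.71), so short→far, medium→mid, long→near. In the side picture the hinges are at about short (278,246), medium (273,318), long (357,321) and open (337,244).

```bash
cat >> h.py <<'E'
def inc(pos,yaw,frm=None):
    """shift/turn in the tool axes to tool-down pose with closing axis at world angle yaw"""
    o=readout.get_obs(); p0,q0=frm or (o["tool_pos"],R.from_quat(o["eef_rot"]))
    tgt=R.from_matrix(np.array([[np.sin(yaw),np.cos(yaw),0],[-np.cos(yaw),np.sin(yaw),0],[0,0,-1]]).T.T)
    # columns: tool x, y, z
    y=np.array([np.cos(yaw),np.sin(yaw),0]); z=np.array([0,0,-1.]); x=np.cross(y,z)
    tgt=R.from_matrix(np.c_[x,y,z])
    s=q0.inv().apply(np.array(pos)-p0); w=(q0.inv()*tgt).as_rotvec()
    print("inc",np.round(s,4),np.round(w,4)); return s,w
E
python3 - <<'E'
from h import *
print("hinges",np.round(on_plane("side",[[278,246],[273.5,318.5],[357,321.5],[337,244]],0.008),3))
print("dots",np.round(on_plane("side",[[288,180],[313.5,180],[339,180]],0.004),3))
print("dots scene",np.round(on_plane("scene",[[367,184],[370,206.5],[374,231]],0.004),3))
inc([.5,.2,.38],0.6); inc([.5,-.22,.38],0)
E
```

```text
hinges [[ 0.455 -0.108  0.008]
 [ 0.439 -0.324  0.008]
 [ 0.611 -0.344  0.008]
 [ 0.6   -0.112  0.008]]
dots [[0.493 0.167 0.004]
 [0.567 0.162 0.004]
 [0.64  0.157 0.004]]
dots scene [[0.492 0.172 0.004]
 [0.567 0.165 0.004]
 [0.642 0.159 0.004]]Traceback (most recent call last):
  File "<stdin>", line 5, in <module>
  File "h.py", line 17, in inc
    tgt=R.from_matrix(np.array([[np.sin(yaw),np.cos(yaw),0],[-np.cos(yaw),np.sin(yaw),0],[0,0,-1]]).T.T)
  File "scipy/spatial/transform/_rotation.pyx", line 1143, in scipy.spatial.transform._rotation.Rotation.from_matrix
ValueError: Non-positive determinant (left-handed or null coordinate frame) in rotation matrix 0: [[ 0.56464247  0.82533561  0.        ]
 [-0.82533561  0.56464247  0.        ]
 [ 0.          0.         -1.        ]].
```

Emit:
jog_arm([
  {"x":-0.44,"y":-0.37,"z":-0.15,"wz":0.7},
  {"x":-0.44,"y":-0.37,"z":-0.15,"wz":0.7},
  {"x":-0.44,"y":-0.37,"z":-0.15,"wz":0.7},
  {"x":-0.44,"y":-0.37,"z":-0.15,"wz":0.7},
  {"x":-0.44,"y":-0.37,"z":-0.15,"wz":0.7},
  {"x":-0.44,"y":-0.37,"z":-0.15,"wz":0.7},
  {"x":-0.44,"y":-0.37,"z":-0.15,"wz":0.7},
  {"x":-0.44,"y":-0.37,"z":-0.15,"wz":0.7},
  {"x":-0.44,"y":-0.37,"z":-0.15,"wz":0.7},
  {"x":-0.44,"y":-0.37,"z":-0.15,"wz":0.7},
  {"x":-0.44,"y":-0.37,"z":-0.15,"wz":0.7},
  {"x":-0.44,"y":-0.37,"z":-0.15,"wz":0.7},
])

```text
validation failed for argument at $.in...
```

```bash
sed -i '/\.T\.T)/d' h.py; python3 - <<'E'
from h import *
inc([.5,.2,.38],0.6); inc([.5,-.22,.38],0)
E
```

```text
inc [-0.4438 -0.3699 -0.1487] [ 0.00e+00 -1.00e-04  7.49e-01]
inc [-0.5362 -0.7796 -0.1487] [ 0.000e+00 -1.000e-04  1.349e+00]
```

Emit:
jog_arm([
  {"x":-0.44,"y":-0.37,"z":-0.15,"wx":0,"wy":0,"wz":0.7,"gripper":1},
  {"x":-0.44,"y":-0.37,"z":-0.15,"wx":0,"wy":0,"wz":0.7,"gripper":1},
])

```text
t: 1.75
tool_pos: [0.2222, 0.5612, 0.2629]
eef_rot: [0.296, 0.955, -0.0, 0.0]
force: [1.3, -0.0, 0.3]
finger_gap: 0.085
grasp_force: 0.0
```

```bash
python3 - <<'E'
from h import *
inc([.5,.2,.38],0.5); inc([.5,-.22,.38],0)
E
```

```text
inc [-0.4335 -0.1406 -0.117 ] [-3.000e-04  2.000e-04  4.692e-01]
inc [-0.6712 -0.4868 -0.1169] [-2.000e-04  3.000e-04  9.692e-01]
```

Emit:
jog_arm([
  {"x":-0.43,"y":-0.14,"z":-0.117,"wx":0,"wy":0,"wz":0.47,"gripper":1},
  {"x":-0.43,"y":-0.14,"z":-0.117,"wx":0,"wy":0,"wz":0.47,"gripper":1},
  {"x":-0.43,"y":-0.14,"z":-0.117,"wx":0,"wy":0,"wz":0.47,"gripper":1},
  {"x":-0.43,"y":-0.14,"z":-0.117,"wx":0,"wy":0,"wz":0.47,"gripper":1},
  {"x":-0.43,"y":-0.14,"z":-0.117,"wx":0,"wy":0,"wz":0.47,"gripper":1},
  {"x":-0.43,"y":-0.14,"z":-0.117,"wx":0,"wy":0,"wz":0.47,"gripper":1},
  {"x":-0.67,"y":-0.487,"z":-0.117,"wx":0,"wy":0,"wz":0.97,"gripper":1},
  {"x":-0.67,"y":-0.487,"z":-0.117,"wx":0,"wy":0,"wz":0.97,"gripper":1},
  {"x":-0.67,"y":-0.487,"z":-0.117,"wx":0,"wy":0,"wz":0.97,"gripper":1},
  {"x":-0.67,"y":-0.487,"z":-0.117,"wx":0,"wy":0,"wz":0.97,"gripper":1},
  {"x":-0.67,"y":-0.487,"z":-0.117,"wx":0,"wy":0,"wz":0.97,"gripper":1},
  {"x":-0.67,"y":-0.487,"z":-0.117,"wx":0,"wy":0,"wz":0.97,"gripper":1},
])

```text
t: 3.25
tool_pos: [0.4878, -0.0988, 0.3747]
eef_rot: [0.706, 0.709, 0.001, 0.0]
force: [1.8, 0.8, -0.2]
finger_gap: 0.0858
grasp_force: 0.0
```

```bash
python3 - <<'E'
from h import *
o=readout.get_obs(); print(o["tool_pos"],o["qpos"],o["t"])
im,d=imaging.grab_frame("wrist"); cv2.imwrite("pics/w1.png",im)
c=imaging.get_calibration("wrist"); print(on_plane("wrist",[[320,200],[600,200],[320,380]],0,c))
for t in ["clamp_short","clamp_medium","clamp_long","clamp_open","stripe_near","stripe_mid","stripe_far"]:
    for r in imaging.trace(t,"wrist")[:2]:
        b=r["bbox"]; print(t,round(r["score"],2),np.round(b),np.round(on_plane("wrist",[b[:2]],0.004,c)[0],3))
E
```

```text
[ 0.48780314 -0.09877419  0.37472092] [-0.67111856  0.0504449   0.79552803  1.80904863 -0.03867763  1.29618314
  0.13864696] 3.25
[[ 0.48971399 -0.18353258  0.        ]
 [ 0.9889381  -0.18670014  0.        ]
 [ 0.48761569 -0.56787627  0.        ]]
clamp_short 0.74 [307. 170.  27.  67.] [ 0.469 -0.132  0.004]
clamp_medium 0.76 [287. 290.  27.  62.] [ 0.428 -0.353  0.004]
clamp_long 0.62 [383. 300.  26.  83.] [ 0.605 -0.376  0.004]
clamp_open 0.7 [380. 175.  59.  85.] [ 0.589 -0.141  0.004]
stripe_near 0.97 [320.  25.  19.  50.] [0.491 0.085 0.004]
stripe_mid 0.63 [370.  27.  19.  53.] [0.565 0.083 0.004]
stripe_far 0.63 [420.  28.  20.  56.] [0.639 0.082 0.004]
stripe_far 0.55 [320.  25.  18.  49.] [0.491 0.086 0.004]
```

View pics/w1.png

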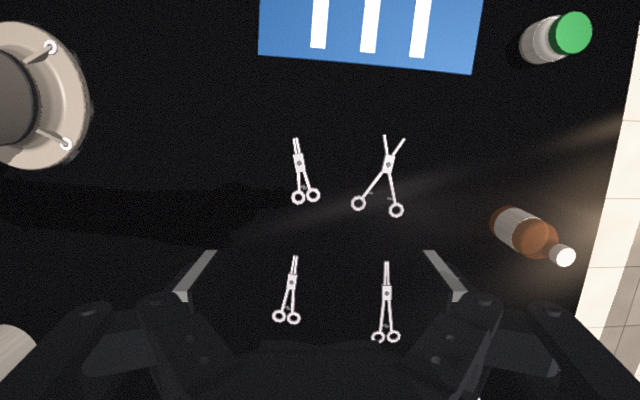

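Wrist view: hinges short (299,162), open (389,162), medium (291,282), long (387,293). Jaws point up the picture (+y); the mat is at the top.

```bash
python3 - <<'E'
from h import *
P={"short":[(299,162),(295.5,139),(306,196)],"open":[(389,162),(394,136),(378,207)],"medium":[(291.5,282),(295,257),(287,318)],"long":[(387,293),(387,263),(386,337)]}
for k,v in P.items():
    w=on_plane("wrist",v,0.006); h=w[0]; a=np.arctan2(*(w[1]-w[2])[1::-1]); print(k,np.round(w[:,:2],3).tolist(),"yaw",round(a,3),"lens",np.linalg.norm(w[1]-h),np.linalg.norm(w[1]-w[2]))
w=on_plane("wrist",[(299,162)],.01)[0]; a=0
o=readout.get_obs(); print(o["tool_pos"])
inc([.455,-.20,.20],0.12)
E
```

```text
short [[0.456, -0.104], [0.45, -0.067], [0.467, -0.16]] yaw 1.744 lens 0.037000370715435243 0.09465660883542028
open [[0.601, -0.103], [0.606, -0.061], [0.587, -0.179]] yaw 1.41 lens 0.04186320831492724 0.11904520729314509
medium [[0.44, -0.321], [0.447, -0.271], [0.43, -0.397]] yaw 1.436 lens 0.04995606868701074 0.12681068793515582
long [[0.614, -0.342], [0.609, -0.282], [0.619, -0.439]] yaw 1.63 lens 0.06060208418295296 0.1572719309523425
[ 0.48801352 -0.09513627  0.37401912]
inc [-0.1047 -0.0337  0.174 ] [-0.0003 -0.0004 -0.113 ]
```

```bash
python3 - <<'E'
from h import *
inc([.456,-.105,.10],0.173)
E
```

```text
inc [-0.0097 -0.032   0.274 ] [-0.0003 -0.0004 -0.166 ]
```

Emit:
jog_arm([
  {"x":-0.01,"y":-0.032,"z":0.27,"wx":0,"wy":0,"wz":-0.166,"gripper":1},
  {"x":-0.01,"y":-0.032,"z":0.27,"wx":0,"wy":0,"wz":-0.166,"gripper":1},
  {"x":-0.01,"y":-0.032,"z":0.27,"wx":0,"wy":0,"wz":-0.166,"gripper":1},
  {"x":-0.01,"y":-0.032,"z":0.27,"wx":0,"wy":0,"wz":-0.166,"gripper":1},
  {"x":-0.01,"y":-0.032,"z":0.27,"wx":0,"wy":0,"wz":-0.166,"gripper":1},
  {"x":-0.01,"y":-0.032,"z":0.27,"wx":0,"wy":0,"wz":-0.166,"gripper":0.7},
  {"x":-0.01,"y":-0.032,"z":0.27,"wx":0,"wy":0,"wz":-0.166,"gripper":0.7},
  {"x":-0.01,"y":-0.032,"z":0.27,"wx":0,"wy":0,"wz":-0.166,"gripper":0.7},
])

```text
t: 4.65
tool_pos: [0.4573, -0.1066, 0.1055]
eef_rot: [0.644, 0.765, 0.001, 0.001]
force: [-0.2, -0.5, -0.0]
finger_gap: 0.0598
grasp_force: 0.0
```

```bash
python3 - <<'E'
from h import *
o=readout.get_obs(); print(o["tool_pos"],o["qpos"],o["t"])
im,d=imaging.grab_frame("wrist"); cv2.imwrite("pics/w2.png",im)
c=imaging.get_calibration("wrist")
for r in imaging.trace("clamp_short","wrist")[:2]:
        b=r["bbox"]; print(round(r["score"],2),np.round(b),np.round(on_plane("wrist",[b[:2]],0.004,c)[0],3))
inc([.456,-.105,.003],0.173)
E
```

```text
[ 0.45733034 -0.10660309  0.10549847] [-0.4605105   0.3839727   0.68042022  2.18275464 -0.38174913  0.6880717
  0.65422909] 4.65
0.59 [318. 214.  60. 131.] [ 0.459 -0.118  0.004]
inc [ 0.0018 -0.0009  0.1022] [ 0.0023 -0.     -0.0024]
```

View pics/w2.png

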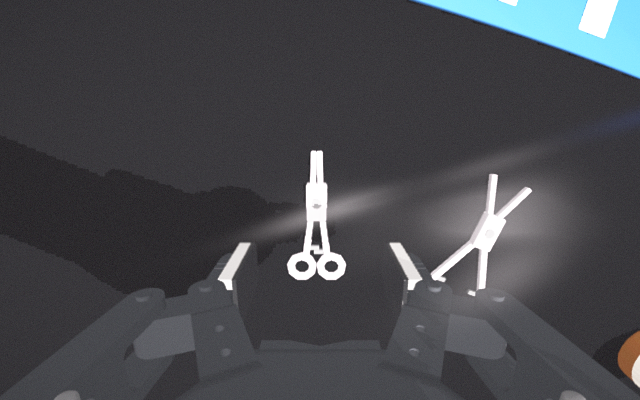

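Short clamp straight between the fingers, hinge at (317,202), jaws up the picture; open clamp's hinge at (489,232).

```bash
python3 - <<'E'
from h import *
print(np.round(on_plane("wrist",[(317,202),(317,151),(317,281),(489,232)],0.008),4))
E
```

```text
[[ 0.456  -0.1065  0.008 ]
 [ 0.4494 -0.0675  0.008 ]
 [ 0.4676 -0.1746  0.008 ]
 [ 0.5987 -0.1078  0.008 ]]
```

Emit:
jog_arm([
  {"x":0.0,"y":-0.001,"z":0.06,"wx":0,"wy":0,"wz":0,"gripper":0.6},
  {"x":0.0,"y":-0.001,"z":0.085,"wx":0,"wy":0,"wz":0,"gripper":0.6},
])

```text
t: 5.0
tool_pos: [0.4544, -0.1065, 0.0178]
eef_rot: [0.644, 0.765, -0.0, -0.001]
force: [-0.3, -1.0, 0.0]
finger_gap: 0.0514
grasp_force: 0.0
```

Emit:
jog_arm([
  {"x":0.0,"y":0.001,"z":0.013,"wx":0,"wy":0,"wz":0,"gripper":0.6},
  {"x":0.0,"y":0.001,"z":0.013,"wx":0,"wy":0,"wz":0,"gripper":0.6},
  {"x":0.0,"y":0.001,"z":0.013,"wx":0,"wy":0,"wz":0,"gripper":0},
  {"x":0.0,"y":0.001,"z":0.013,"wx":0,"wy":0,"wz":0,"gripper":0},
  {"x":0.0,"y":0.001,"z":0.013,"wx":0,"wy":0,"wz":0,"gripper":0},
  {"x":0.0,"y":0.001,"z":0.013,"wx":0,"wy":0,"wz":0,"gripper":0},
  {"x":0.0,"y":0.001,"z":0.013,"wx":0,"wy":0,"wz":0,"gripper":0},
])

```text
t: 5.88
tool_pos: [0.4568, -0.1069, 0.0073]
eef_rot: [0.645, 0.765, 0.001, 0.001]
force: [-1.8, 0.1, 8.4]
finger_gap: 0.0129
grasp_force: 58.6
```

```bash
python3 - <<'E'
from h import *
# stripes: white + red dots, side camera
for n in ["side","scene"]:
    im=cv2.imread(f"pics/{n}0.png"); c=imaging.get_calibration(n)
    hsv=cv2.cvtColor(im,cv2.COLOR_BGR2HSV).astype(int)
    red=(((hsv[...,0]<12)|(hsv[...,0]>168))&(hsv[...,1]>110)&(hsv[...,2]>80)).astype(np.uint8)
    N,_,st,ce=cv2.connectedComponentsWithStats(red)
    for s,p in zip(st[1:],ce[1:]):
        if 3<s[4]<100 or s[4]>800: print(n,s[4],np.round(p,1),np.round(on_plane(n,[p],.004,c)[0],4))
    m=(_==1+np.argmax(st[1:,4])).astype(np.uint8)
    q=cv2.minAreaRect(cv2.findContours(m,0,1)[0][0]); pts=cv2.boxPoints(q)
    k=cv2.approxPolyDP(cv2.convexHull(cv2.findContours(m,0,1)[0][0]),6,True).reshape(-1,2); print("tray",np.round(on_plane(n,k,.012,c)[:,:2],3).tolist())
# ends of stripes in w1 unavailable; side stripe ends by hand
for a,b in [((174,205),(177,136)),((228,205),(227,136)),((284,205),(277,136))]:
    w=on_plane("side",[(200+a[0]/2,100+a[1]/2),(200+b[0]/2,100+b[1]/2)],.004); e=w[1]-w[0]; print(np.round(w[:,:2],3).tolist(),np.arctan2(e[1],e[0]))
inc([.456,-.105,.06],.173)
E
```

```text
side 6 [101.5  89. ] [-0.1797  0.7929  0.004 ]
side 1833 [288.5 134.2] [0.5072 0.4228 0.004 ]
side 17 [287.6 179.4] [0.492  0.1699 0.004 ]
side 16 [313.5 179.5] [0.5668 0.1646 0.004 ]
side 15 [339.3 179.9] [0.6413 0.1577 0.004 ]
tray [[0.618, 0.36], [0.407, 0.326], [0.397, 0.489], [0.609, 0.505]]
scene 1551 [60.4 13.5] [-0.6714 -0.9917  0.004 ]
scene 93 [43.1 97.2] [-0.0407 -0.8615  0.004 ]
scene 3614 [459.4 180.9] [0.513 0.426 0.004]
scene 17 [366.4 184. ] [0.4913 0.1704 0.004 ]
scene 21 [370. 206.] [0.5653 0.165  0.004 ]
scene 26 [373.7 230.7] [0.6409 0.1586 0.004 ]
tray [[0.398, 0.495], [0.608, 0.503], [0.623, 0.348], [0.404, 0.345]]
[[0.485, 0.064], [0.497, 0.227]] 1.4965771230766625
[[0.559, 0.059], [0.572, 0.223]] 1.4890424585450754
[[0.635, 0.054], [0.647, 0.218]] 1.4980663268013876
inc [ 0.0021 -0.0003 -0.0527] [ 0.002  -0.0001 -0.003 ]
```

Emit:
jog_arm([
  {"x":0.0,"y":0,"z":-0.03,"wx":0,"wy":0,"wz":0,"gripper":0},
  {"x":0.0,"y":0,"z":-0.09,"wx":0,"wy":0,"wz":0,"gripper":0},
  {"x":0.0,"y":0,"z":-0.09,"wx":0,"wy":0,"wz":0,"gripper":0},
  {"x":0.0,"y":0,"z":-0.09,"wx":0,"wy":0,"wz":0,"gripper":0},
])

```text
t: 6.38
tool_pos: [0.456, -0.1064, 0.0965]
eef_rot: [0.644, 0.765, 0.001, 0.0]
force: [0.4, 0.4, -0.8]
finger_gap: 0.0126
grasp_force: 58.7
```

```bash
python3 - <<'E'
from h import *
o=readout.get_obs(); print(o["tool_pos"],o["finger_gap"],o["grasp_force"])
im,d=imaging.grab_frame("wrist"); cv2.imwrite("pics/w3.png",im[100:400,120:520])
inc([.641,.158,.08],-.08)
E
```

```text
[ 0.45601835 -0.10641227  0.09647829] 0.012641089779225857 58.719613552093506
inc [0.2291 0.2277 0.0159] [-0.0007 -0.0006  0.2505]
```

View pics/w3.png

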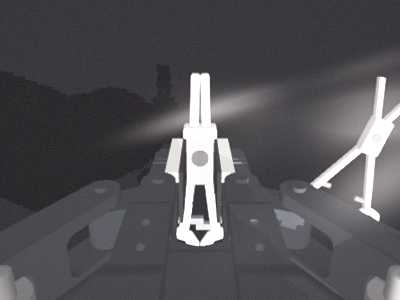

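Held squarely, with the pivot centred on the pads. To the far stripe.

Emit:
jog_arm([
  {"x":0.229,"y":0.228,"z":0,"wx":0,"wy":0,"wz":0.25,"gripper":0},
  {"x":0.229,"y":0.228,"z":0,"wx":0,"wy":0,"wz":0.25,"gripper":0},
  {"x":0.229,"y":0.228,"z":0,"wx":0,"wy":0,"wz":0.25,"gripper":0},
  {"x":0.229,"y":0.228,"z":0,"wx":0,"wy":0,"wz":0.25,"gripper":0},
  {"x":0.229,"y":0.228,"z":0,"wx":0,"wy":0,"wz":0.25,"gripper":0},
  {"x":0.229,"y":0.228,"z":0.02,"wx":0,"wy":0,"wz":0.25,"gripper":0},
  {"x":0.229,"y":0.228,"z":0.06,"wx":0,"wy":0,"wz":0.25,"gripper":0},
  {"x":0.229,"y":0.228,"z":0.06,"wx":0,"wy":0,"wz":0.25,"gripper":0},
  {"x":0.229,"y":0.228,"z":0.06,"wx":0,"wy":0,"wz":0.25,"gripper":0},
])

```text
t: 7.55
tool_pos: [0.6418, 0.1559, 0.0364]
eef_rot: [0.735, 0.678, -0.0, 0.0]
force: [0.1, -0.9, 0.1]
finger_gap: 0.0126
grasp_force: 58.8
```

```bash
python3 - <<'E'
from h import *
o=readout.get_obs(); print(o["tool_pos"],o["qpos"])
im,d=imaging.grab_frame("wrist"); cv2.imwrite("pics/w4.png",im)
inc([.641,.158,.0115],-.08)
E
```

```text
[0.64184563 0.15592395 0.036407  ] [-0.7645496   0.7750024   0.63567092  1.75639656 -0.60584558  0.81631608
  0.08215269]
inc [ 0.0016 -0.0017  0.0257] [ 0.001   0.     -0.0015]
```

View pics/w4.png

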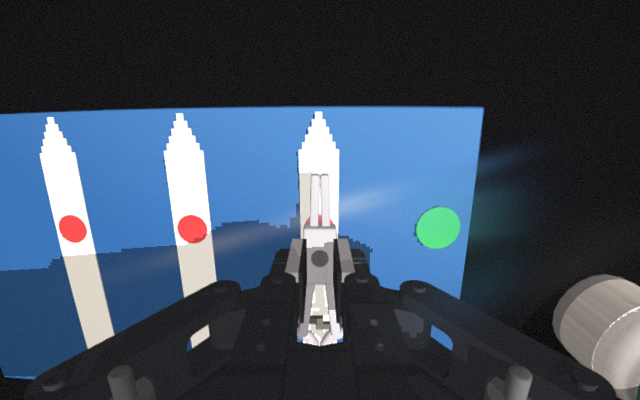

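Clamp is in line with the far stripe; dots of mid at (192,229), near at (73,228).

```bash
python3 - <<'E'
from h import *
w=on_plane("wrist",[(73,228),(192,229),(319,150),(319,221)],.004); print(np.round(w,4), "extrap far",np.round(2*w[1]-w[0],4))
E
```

```text
[[0.4946 0.1704 0.004 ]
 [0.5687 0.1642 0.004 ]
 [0.6472 0.204  0.004 ]
 [0.6439 0.1632 0.004 ]] extrap far [0.6429 0.158  0.004 ]
```

Emit:
jog_arm([
  {"x":0.002,"y":-0.001,"z":0.025,"wx":0,"wy":0,"wz":0,"gripper":0},
  {"x":0.002,"y":-0.001,"z":0.025,"wx":0,"wy":0,"wz":0,"gripper":0},
  {"x":0.002,"y":-0.001,"z":0.025,"wx":0,"wy":0,"wz":0,"gripper":0},
])

```text
t: 7.98
tool_pos: [0.6418, 0.1592, 0.0126]
eef_rot: [0.735, 0.678, 0.001, 0.0]
force: [0.1, -0.2, 0.0]
finger_gap: 0.0129
grasp_force: 75.4
```

Emit:
jog_arm([
  {"x":0,"y":0,"z":0.0015,"wx":0,"wy":0,"wz":0,"gripper":0},
  {"x":0,"y":0,"z":0.0015,"wx":0,"wy":0,"wz":0,"gripper":0},
  {"x":0,"y":0,"z":0.0015,"wx":0,"wy":0,"wz":0,"gripper":0.5},
  {"x":0,"y":0,"z":0.0015,"wx":0,"wy":0,"wz":0,"gripper":0.5},
  {"x":0,"y":0,"z":0.0015,"wx":0,"wy":0,"wz":0,"gripper":0.5},
  {"x":0,"y":0,"z":0.0015,"wx":0,"wy":0,"wz":0,"gripper":0.5},
  {"x":0,"y":0,"z":-0.03,"wx":0,"wy":0,"wz":0,"gripper":0.6},
  {"x":0,"y":0,"z":-0.09,"wx":0,"wy":0,"wz":0,"gripper":0.6},
  {"x":0,"y":0,"z":-0.09,"wx":0,"wy":0,"wz":0,"gripper":0.6},
  {"x":0,"y":0,"z":-0.09,"wx":0,"wy":0,"wz":0,"gripper":0.6},
])

```text
t: 9.22
tool_pos: [0.6408, 0.1597, 0.1011]
eef_rot: [0.735, 0.678, 0.0, -0.0]
force: [-0.6, -0.7, 1.1]
finger_gap: 0.0514
grasp_force: 0.0
```

```bash
cat >> h.py <<'E'
def look(thing,z=.006):
    "outline of a clamp by the wrist camera: extremes along its axis"
    o=readout.get_obs(); im,d=imaging.grab_frame("wrist"); c=imaging.get_calibration("wrist"); print("tcp",np.round(o["tool_pos"],4),"t",o["t"])
    for r in imaging.trace(thing,"wrist")[:1]:
        v,u=np.nonzero(r["region"]); w=on_plane("wrist",np.c_[u,v],z,c)[:,:2]
        m=w.mean(0); e=np.linalg.svd(w-m,full_matrices=False)[2][0]
        s=(w-m)@e; n=np.array([-e[1],e[0]]); b=(w-m)@n
        if np.ptp(b[s>s.max()-.02])>np.ptp(b[s<s.min()+.02]): e=-e; s=-s; b=-b
        tip=m+e*s.max(); tip=w[s>s.max()-.005].mean(0); 
        hd=np.array([m+e*s.max(),m+e*s.min()])
        print(thing,round(r["score"],2),"tip",np.round(tip,4),"len",round(np.ptp(s),4),"axis",np.round(e,3),"yaw",round(float(np.arctan2(e[1],e[0])),3),"ends",np.round(hd,4).tolist())
    return im,d,c
E
python3 - <<'E'
from h import *
im,d,c=look("clamp_short",.01)
cv2.imwrite("pics/w5.png",im)
inc([.441,-.321,.10],-.13)
E
```

```text
tcp [0.6408 0.1597 0.1011] t 9.225
clamp_short 0.97 tip [0.6445 0.1972] len 0.107 axis [0.063 0.998] yaw 1.508 ends [[0.6443, 0.1996], [0.6375, 0.0929]]
inc [-0.4948 -0.1601  0.0005] [-0.0023  0.0007  0.0502]
```

View pics/w5.png

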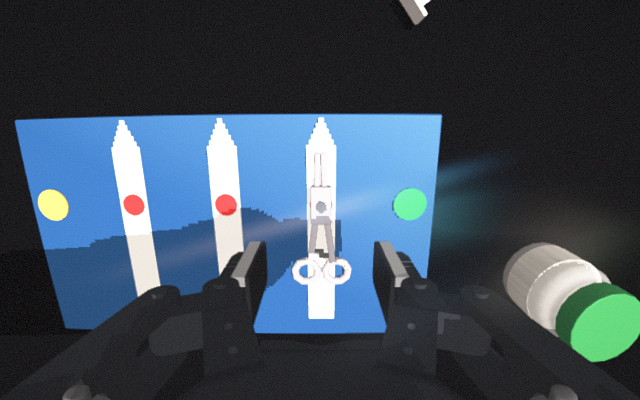

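Short clamp lies on the far stripe, pivot (320,207) on the dot's row. Now the medium one.

Emit:
jog_arm([
  {"x":-0.495,"y":-0.16,"z":0,"wx":0,"wy":0,"wz":0.05,"gripper":0.6},
  {"x":-0.495,"y":-0.16,"z":0,"wx":0,"wy":0,"wz":0.05,"gripper":0.6},
  {"x":-0.495,"y":-0.16,"z":0,"wx":0,"wy":0,"wz":0.05,"gripper":0.6},
  {"x":-0.495,"y":-0.16,"z":0,"wx":0,"wy":0,"wz":0.05,"gripper":0.6},
  {"x":-0.495,"y":-0.16,"z":0,"wx":0,"wy":0,"wz":0.05,"gripper":0.6},
  {"x":-0.495,"y":-0.16,"z":0,"wx":0,"wy":0,"wz":0.05,"gripper":0.6},
  {"x":-0.495,"y":-0.16,"z":0,"wx":0,"wy":0,"wz":0.05,"gripper":0.6},
  {"x":-0.495,"y":-0.16,"z":0,"wx":0,"wy":0,"wz":0.05,"gripper":0.6},
  {"x":-0.495,"y":-0.16,"z":0,"wx":0,"wy":0,"wz":0.05,"gripper":0.6},
  {"x":-0.495,"y":-0.16,"z":0,"wx":0,"wy":0,"wz":0.05,"gripper":0.6},
  {"x":-0.495,"y":-0.16,"z":0,"wx":0,"wy":0,"wz":0.05,"gripper":0.6},
])

```text
t: 10.7
tool_pos: [0.4424, -0.3197, 0.1004]
eef_rot: [0.751, 0.66, 0.0, -0.001]
force: [1.0, 0.0, -0.3]
finger_gap: 0.0514
grasp_force: 0.0
```

```bash
python3 - <<'E'
from h import *
im,d,c=look("clamp_medium",.006)
cv2.imwrite("pics/w6.png",im)
inc([.441,-.321,.01],-.135); print(readout.get_obs()["qpos"])
E
```

```text
tcp [ 0.4424 -0.3197  0.1004] t 10.7
clamp_medium 0.87 tip [ 0.4472 -0.2755] len 0.1382 axis [0.149 0.989] yaw 1.421 ends [[0.447, -0.273], [0.4264, -0.4096]]
inc [-0.0019 -0.0016  0.0907] [-0.0008 -0.001   0.0077]
[-0.03814741  0.53210812  0.72159417  2.01256958 -0.49825835  0.77862995
  0.85323568]
```

View pics/w6.png

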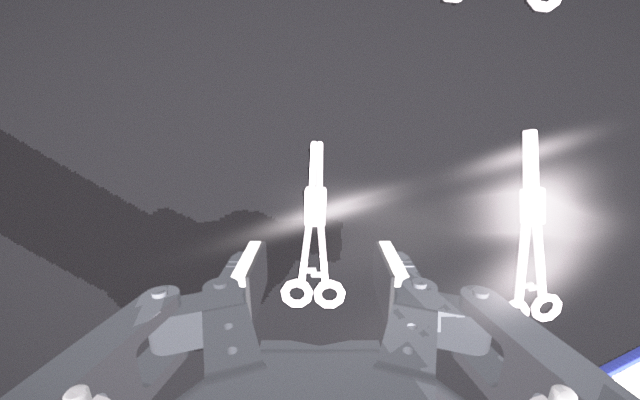

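Medium clamp between the fingers, hinge (315,206).

Emit:
jog_arm([
  {"x":-0.003,"y":-0.002,"z":0.05,"wx":0,"wy":0,"wz":0.01,"gripper":0.6},
  {"x":-0.003,"y":-0.002,"z":0.08,"wx":0,"wy":0,"wz":0.01,"gripper":0.6},
  {"x":-0.003,"y":-0.002,"z":0.092,"wx":0,"wy":0,"wz":0.01,"gripper":0.6},
  {"x":-0.003,"y":-0.002,"z":0.092,"wx":0,"wy":0,"wz":0.01,"gripper":0.6},
  {"x":-0.003,"y":-0.002,"z":0.092,"wx":0,"wy":0,"wz":0.01,"gripper":0},
  {"x":-0.003,"y":-0.002,"z":0.092,"wx":0,"wy":0,"wz":0.01,"gripper":0},
  {"x":-0.003,"y":-0.002,"z":0.092,"wx":0,"wy":0,"wz":0.01,"gripper":0},
  {"x":-0.003,"y":-0.002,"z":0.092,"wx":0,"wy":0,"wz":0.01,"gripper":0},
  {"x":-0.003,"y":-0.002,"z":0.092,"wx":0,"wy":0,"wz":0.01,"gripper":0},
])

```text
t: 11.92
tool_pos: [0.4402, -0.3244, 0.0101]
eef_rot: [0.755, 0.656, 0.0, 0.001]
force: [-0.6, 0.0, 7.6]
finger_gap: 0.0005
grasp_force: 3.6
```

Too high: the tips closed over the block. Open, rise, check, go lower.

Emit:
jog_arm([
  {"x":0,"y":0,"z":-0.01,"wx":0,"wy":0,"wz":0,"gripper":0.6},
  {"x":0,"y":0,"z":-0.02,"wx":0,"wy":0,"wz":0,"gripper":0.6},
  {"x":0,"y":0,"z":-0.06,"wx":0,"wy":0,"wz":0,"gripper":0.6},
  {"x":0,"y":0,"z":-0.09,"wx":0,"wy":0,"wz":0,"gripper":0.6},
  {"x":0,"y":0,"z":-0.09,"wx":0,"wy":0,"wz":0,"gripper":0.6},
])

```text
t: 12.55
tool_pos: [0.4411, -0.3249, 0.1017]
eef_rot: [0.755, 0.656, 0.001, 0.002]
force: [0.7, 1.0, -1.1]
finger_gap: 0.051
grasp_force: 0.0
```

```bash
python3 - <<'E'
from h import *
im,d,c=look("clamp_medium",.006)
inc([.4395,-.323,.003],-.145)
E
```

```text
tcp [ 0.4411 -0.3249  0.1017] t 12.55
clamp_medium 0.97 tip [ 0.4473 -0.2739] len 0.1382 axis [0.161 0.987] yaw 1.41 ends [[0.4479, -0.2716], [0.4257, -0.4081]]
inc [ 0.0005 -0.0004  0.0963] [ 0.0005 -0.0003  0.0054]
```

Emit:
jog_arm([
  {"x":0.002,"y":-0.001,"z":0.05,"wx":0,"wy":0,"wz":0.015,"gripper":0.5},
  {"x":0.002,"y":-0.001,"z":0.085,"wx":0,"wy":0,"wz":0.015,"gripper":0.5},
  {"x":0.002,"y":-0.001,"z":0.098,"wx":0,"wy":0,"wz":0.015,"gripper":0.5},
  {"x":0.002,"y":-0.001,"z":0.098,"wx":0,"wy":0,"wz":0.015,"gripper":0.5},
  {"x":0.002,"y":-0.001,"z":0.098,"wx":0,"wy":0,"wz":0.015,"gripper":0.5},
  {"x":0.002,"y":-0.001,"z":0.098,"wx":0,"wy":0,"wz":0.015,"gripper":0},
  {"x":0.002,"y":-0.001,"z":0.098,"wx":0,"wy":0,"wz":0.015,"gripper":0},
  {"x":0.002,"y":-0.001,"z":0.098,"wx":0,"wy":0,"wz":0.015,"gripper":0},
  {"x":0.002,"y":-0.001,"z":0.098,"wx":0,"wy":0,"wz":0.015,"gripper":0},
  {"x":0.002,"y":-0.001,"z":0.098,"wx":0,"wy":0,"wz":0.015,"gripper":0},
])

```text
t: 13.9
tool_pos: [0.4394, -0.322, 0.002]
eef_rot: [0.76, 0.65, 0.0, 0.0]
force: [-0.8, 1.3, 5.7]
finger_gap: 0.0138
grasp_force: 59.0
```

Emit:
jog_arm([
  {"x":0,"y":0,"z":-0.03,"wx":0,"wy":0,"wz":0,"gripper":0},
  {"x":0,"y":0,"z":-0.08,"wx":0,"wy":0,"wz":0,"gripper":0},
  {"x":0.5,"y":0.051,"z":-0.08,"wx":0,"wy":0,"wz":-0.076,"gripper":0},
  {"x":0.5,"y":0.051,"z":-0.08,"wx":0,"wy":0,"wz":-0.076,"gripper":0},
  {"x":0.5,"y":0.051,"z":-0.08,"wx":0,"wy":0,"wz":-0.076,"gripper":0},
  {"x":0.5,"y":0.051,"z":-0.08,"wx":0,"wy":0,"wz":-0.076,"gripper":0},
  {"x":0.5,"y":0.051,"z":-0.08,"wx":0,"wy":0,"wz":-0.076,"gripper":0},
  {"x":0.5,"y":0.051,"z":-0.08,"wx":0,"wy":0,"wz":-0.076,"gripper":0},
  {"x":0.5,"y":0.051,"z":-0.08,"wx":0,"wy":0,"wz":-0.076,"gripper":0},
  {"x":0.5,"y":0.051,"z":-0.08,"wx":0,"wy":0,"wz":-0.076,"gripper":0},
  {"x":0.5,"y":0.051,"z":-0.08,"wx":0,"wy":0,"wz":-0.076,"gripper":0},
  {"x":0.5,"y":0.051,"z":-0.05,"wx":0,"wy":0,"wz":-0.076,"gripper":0},
])

```text
t: 15.4
tool_pos: [0.5683, 0.1656, 0.0526]
eef_rot: [0.734, 0.679, 0.002, 0.001]
force: [0.3, 0.4, -0.3]
finger_gap: 0.0141
grasp_force: 58.8
```

```bash
python3 - <<'E'
from h import *
im,d,c=look("clamp_medium",.06)
inc([.567,.1645,.0065],-.08); 
E
```

```text
tcp [0.5683 0.1656 0.0526] t 15.4
clamp_medium 0.71 tip [0.5698 0.2127] len 0.0914 axis [0.078 0.997] yaw 1.493 ends [[0.5699, 0.2153], [0.5628, 0.1242]]
inc [0.0013 0.0027 0.0427] [-0.0041  0.0021  0.0009]
```

Emit:
jog_arm([
  {"x":0.001,"y":0.001,"z":0.03,"wx":0,"wy":0,"wz":0,"gripper":0},
  {"x":0.001,"y":0.001,"z":0.03,"wx":0,"wy":0,"wz":0,"gripper":0},
  {"x":0.001,"y":0.001,"z":0.03,"wx":0,"wy":0,"wz":0,"gripper":0},
])

```text
t: 15.88
tool_pos: [0.5682, 0.1646, 0.0225]
eef_rot: [0.735, 0.678, 0.0, 0.0]
force: [-0.2, -0.6, -0.4]
finger_gap: 0.0138
grasp_force: 58.8
```

```bash
python3 - <<'E'
from h import *
inc([.567,.1645,.0065],-.08); 
E
```

```text
inc [-0.0002 -0.0012  0.016 ] [ 0.0009 -0.0002 -0.    ]
```

Emit:
jog_arm([
  {"x":0,"y":0,"z":0.015,"wx":0,"wy":0,"wz":0,"gripper":0},
  {"x":0,"y":0,"z":0.016,"wx":0,"wy":0,"wz":0,"gripper":0},
  {"x":0,"y":0,"z":0.016,"wx":0,"wy":0,"wz":0,"gripper":0},
  {"x":0,"y":0,"z":0.016,"wx":0,"wy":0,"wz":0,"gripper":0.4},
  {"x":0,"y":0,"z":0.016,"wx":0,"wy":0,"wz":0,"gripper":0.4},
  {"x":0,"y":0,"z":0.016,"wx":0,"wy":0,"wz":0,"gripper":0.4},
  {"x":0,"y":0,"z":0.016,"wx":0,"wy":0,"wz":0,"gripper":0.4},
  {"x":0,"y":0,"z":-0.03,"wx":0,"wy":0,"wz":0,"gripper":0.5},
  {"x":0,"y":0,"z":-0.08,"wx":0,"wy":0,"wz":0,"gripper":0.5},
  {"x":0,"y":0,"z":-0.08,"wx":0,"wy":0,"wz":0,"gripper":0.5},
])

```text
t: 17.12
tool_pos: [0.5702, 0.1655, 0.1048]
eef_rot: [0.735, 0.678, 0.003, 0.001]
force: [0.2, 0.6, -0.4]
finger_gap: 0.0426
grasp_force: 0.0
```

```bash
python3 - <<'E'
from h import *
im,d,c=look("clamp_medium",.01); cv2.imwrite("pics/w7.png",im)
inc([.613,-.342,.10],.06)
E
```

```text
tcp [0.5702 0.1655 0.1048] t 17.125
clamp_medium 0.9 tip [0.5715 0.2133] len 0.1389 axis [0.082 0.997] yaw 1.489 ends [[0.5719, 0.2158], [0.5606, 0.0773]]
inc [-0.5024  0.0852  0.0011] [ 0.0004 -0.0007 -0.1387]
```

View pics/w7.png

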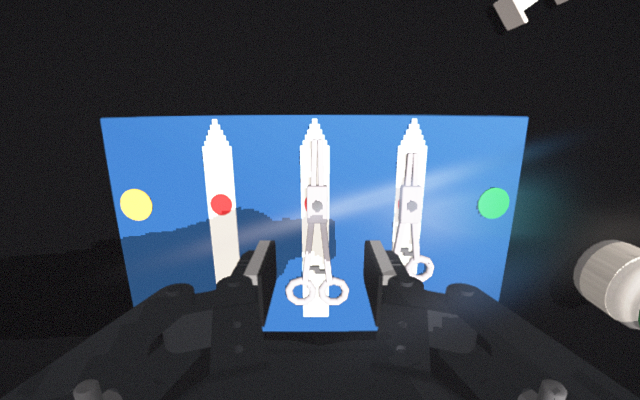

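Medium pivot (317,206) is on the mid dot. Now the long one.

Emit:
jog_arm([
  {"x":-0.502,"y":0.085,"z":0,"wx":0,"wy":0,"wz":-0.14,"gripper":0.5},
  {"x":-0.502,"y":0.085,"z":0,"wx":0,"wy":0,"wz":-0.14,"gripper":0.5},
  {"x":-0.502,"y":0.085,"z":0,"wx":0,"wy":0,"wz":-0.14,"gripper":0.5},
  {"x":-0.502,"y":0.085,"z":0,"wx":0,"wy":0,"wz":-0.14,"gripper":0.5},
  {"x":-0.502,"y":0.085,"z":0,"wx":0,"wy":0,"wz":-0.14,"gripper":0.5},
  {"x":-0.502,"y":0.085,"z":0,"wx":0,"wy":0,"wz":-0.14,"gripper":0.5},
  {"x":-0.502,"y":0.085,"z":0,"wx":0,"wy":0,"wz":-0.14,"gripper":0.5},
  {"x":-0.502,"y":0.085,"z":0,"wx":0,"wy":0,"wz":-0.14,"gripper":0.5},
  {"x":-0.502,"y":0.085,"z":0,"wx":0,"wy":0,"wz":-0.14,"gripper":0.5},
  {"x":-0.502,"y":0.085,"z":0,"wx":0,"wy":0,"wz":-0.14,"gripper":0.5},
  {"x":-0.502,"y":0.085,"z":0,"wx":0,"wy":0,"wz":-0.14,"gripper":0.5},
])

```text
t: 18.6
tool_pos: [0.6131, -0.3392, 0.1001]
eef_rot: [0.684, 0.729, 0.0, -0.001]
force: [0.4, 1.4, -0.0]
finger_gap: 0.0428
grasp_force: 0.0
```

```bash
python3 - <<'E'
from h import *
im,d,c=look("clamp_long",.006); cv2.imwrite("pics/w8.png",im)
inc([.613,-.342,.003],.06)
E
```

```text
tcp [ 0.6131 -0.3392  0.1001] t 18.6
clamp_long 0.76 tip [ 0.6091 -0.2857] len 0.1712 axis [-0.056  0.998] yaw 1.627 ends [[0.609, -0.2835], [0.6187, -0.4544]]
inc [-0.0028 -0.0005  0.0977] [-0.0003 -0.0016  0.0038]
```

View pics/w8.png

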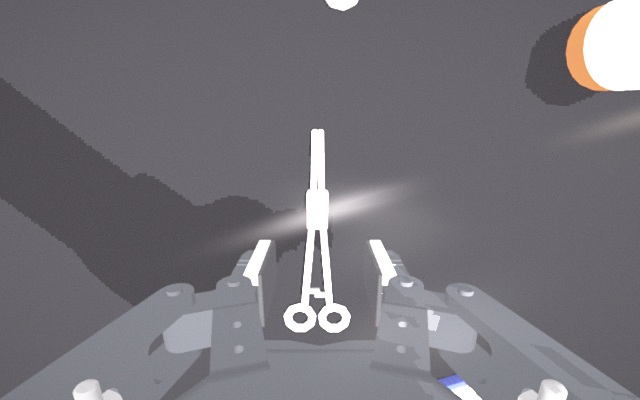

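Long clamp centred, hinge (317,209).

Emit:
jog_arm([
  {"x":-0.004,"y":-0.001,"z":0.05,"wx":0,"wy":0,"wz":0.004,"gripper":0.5},
  {"x":-0.004,"y":-0.001,"z":0.085,"wx":0,"wy":0,"wz":0.004,"gripper":0.5},
  {"x":-0.004,"y":-0.001,"z":0.098,"wx":0,"wy":0,"wz":0.004,"gripper":0.5},
  {"x":-0.004,"y":-0.001,"z":0.098,"wx":0,"wy":0,"wz":0.004,"gripper":0.5},
  {"x":-0.004,"y":-0.001,"z":0.098,"wx":0,"wy":0,"wz":0.004,"gripper":0.5},
  {"x":-0.004,"y":-0.001,"z":0.098,"wx":0,"wy":0,"wz":0.004,"gripper":0},
  {"x":-0.004,"y":-0.001,"z":0.098,"wx":0,"wy":0,"wz":0.004,"gripper":0},
  {"x":-0.004,"y":-0.001,"z":0.098,"wx":0,"wy":0,"wz":0.004,"gripper":0},
  {"x":-0.004,"y":-0.001,"z":0.098,"wx":0,"wy":0,"wz":0.004,"gripper":0},
  {"x":-0.004,"y":-0.001,"z":0.098,"wx":0,"wy":0,"wz":0.004,"gripper":0},
])

```text
t: 19.95
tool_pos: [0.6128, -0.3464, 0.0047]
eef_rot: [0.687, 0.727, 0.0, 0.001]
force: [-1.5, 0.8, 6.3]
finger_gap: 0.0137
grasp_force: 58.8
```

```bash
python3 - <<'E'
from h import *
inc([.493,.170,.05],-.08); print(readout.get_obs()["qpos"])
E
```

```text
inc [ 0.5223 -0.0901 -0.0458] [0.0019 0.0005 0.137 ]
[ 0.05172582  0.85840631  0.57706724  1.64743709 -0.60189348  0.81811307
  0.94913699]
```

Emit:
jog_arm([
  {"x":0,"y":0,"z":-0.03,"wx":0,"wy":0,"wz":0,"gripper":0},
  {"x":0,"y":0,"z":-0.08,"wx":0,"wy":0,"wz":0,"gripper":0},
  {"x":0.52,"y":-0.09,"z":-0.08,"wx":0,"wy":0,"wz":0.137,"gripper":0},
  {"x":0.52,"y":-0.09,"z":-0.08,"wx":0,"wy":0,"wz":0.137,"gripper":0},
  {"x":0.52,"y":-0.09,"z":-0.08,"wx":0,"wy":0,"wz":0.137,"gripper":0},
  {"x":0.52,"y":-0.09,"z":-0.08,"wx":0,"wy":0,"wz":0.137,"gripper":0},
  {"x":0.52,"y":-0.09,"z":-0.08,"wx":0,"wy":0,"wz":0.137,"gripper":0},
  {"x":0.52,"y":-0.09,"z":-0.08,"wx":0,"wy":0,"wz":0.137,"gripper":0},
  {"x":0.52,"y":-0.09,"z":-0.08,"wx":0,"wy":0,"wz":0.137,"gripper":0},
  {"x":0.52,"y":-0.09,"z":-0.08,"wx":0,"wy":0,"wz":0.137,"gripper":0},
  {"x":0.52,"y":-0.09,"z":-0.08,"wx":0,"wy":0,"wz":0.137,"gripper":0},
  {"x":0.52,"y":-0.09,"z":-0.08,"wx":0,"wy":0,"wz":0.137,"gripper":0},
])

```text
t: 21.45
tool_pos: [0.4919, 0.1712, 0.0832]
eef_rot: [0.733, 0.68, 0.0, -0.0]
force: [-0.0, -0.5, 0.0]
finger_gap: 0.0134
grasp_force: 58.9
```

```bash
python3 - <<'E'
from h import *
im,d,c=look("clamp_long",.085)
inc([.493,.168,.025],-.08)
E
```

```text
tcp [0.4919 0.1712 0.0832] t 21.45
clamp_long 0.73 tip [0.4982 0.2295] len 0.1118 axis [0.078 0.997] yaw 1.493 ends [[0.4983, 0.232], [0.4896, 0.1206]]
inc [0.0004 0.0003 0.0585] [ 0.0005  0.0001 -0.    ]
```

Emit:
jog_arm([
  {"x":0.0,"y":0.001,"z":0.05,"wx":0,"wy":0,"wz":0,"gripper":0},
  {"x":0.0,"y":0.001,"z":0.06,"wx":0,"wy":0,"wz":0,"gripper":0},
  {"x":0.0,"y":0.001,"z":0.06,"wx":0,"wy":0,"wz":0,"gripper":0},
])

```text
t: 21.92
tool_pos: [0.4936, 0.1664, 0.0233]
eef_rot: [0.736, 0.677, -0.001, 0.0]
force: [-0.2, -0.4, -1.0]
finger_gap: 0.0135
grasp_force: 58.9
```

```bash
python3 - <<'E'
from h import *
inc([.493,.169,.0085],-.08)
E
```

```text
inc [ 0.0026 -0.0008  0.0148] [-0.0008  0.0011 -0.0024]
```

Emit:
jog_arm([
  {"x":0.002,"y":0,"z":0.013,"wx":0,"wy":0,"wz":0,"gripper":0},
  {"x":0.002,"y":0,"z":0.015,"wx":0,"wy":0,"wz":0,"gripper":0},
  {"x":0.002,"y":0,"z":0.015,"wx":0,"wy":0,"wz":0,"gripper":0},
  {"x":0.002,"y":0,"z":0.015,"wx":0,"wy":0,"wz":0,"gripper":0.4},
  {"x":0.002,"y":0,"z":0.015,"wx":0,"wy":0,"wz":0,"gripper":0.4},
  {"x":0.002,"y":0,"z":0.015,"wx":0,"wy":0,"wz":0,"gripper":0.4},
  {"x":0.002,"y":0,"z":0.015,"wx":0,"wy":0,"wz":0,"gripper":0.4},
  {"x":0.002,"y":0,"z":-0.03,"wx":0,"wy":0,"wz":0,"gripper":0.5},
  {"x":0.002,"y":0,"z":-0.08,"wx":0,"wy":0,"wz":0,"gripper":0.5},
  {"x":0.002,"y":0,"z":-0.08,"wx":0,"wy":0,"wz":0,"gripper":0.5},
])

```text
t: 23.18
tool_pos: [0.4959, 0.1706, 0.1062]
eef_rot: [0.735, 0.678, 0.003, 0.001]
force: [0.8, 0.2, -0.3]
finger_gap: 0.0427
grasp_force: 0.0
```

```bash
python3 - <<'E'
from h import *
im,d,c=look("clamp_long",.01); cv2.imwrite("pics/w9.png",im)
for t in ["clamp_medium"]: look(t,.01)
inc([.599,-.106,.10],-.16)
E
```

```text
tcp [0.4959 0.1706 0.1062] t 23.175
clamp_long 0.9 tip [0.4985 0.2302] len 0.1703 axis [0.083 0.997] yaw 1.487 ends [[0.4983, 0.2328], [0.4841, 0.0631]]
tcp [0.4935 0.1704 0.1033] t 23.275
clamp_medium 0.98 tip [0.5707 0.2129] len 0.1303 axis [-0.023  1.   ] yaw 1.594 ends [[0.5672, 0.2154], [0.5702, 0.0852]]
inc [-0.2666  0.1279  0.0022] [-0.0017  0.0009  0.0803]
```

View pics/w9.png

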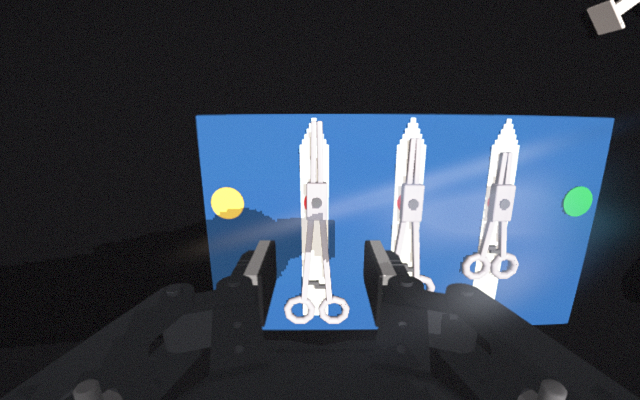

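All three shut clamps lie on their stripes, pivots at (316,203), (413,205), (503,203) on the dots. Now the open one.

Emit:
jog_arm([
  {"x":-0.267,"y":0.128,"z":0,"wx":0,"wy":0,"wz":0.08,"gripper":0.5},
  {"x":-0.267,"y":0.128,"z":0,"wx":0,"wy":0,"wz":0.08,"gripper":0.5},
  {"x":-0.267,"y":0.128,"z":0,"wx":0,"wy":0,"wz":0.08,"gripper":0.5},
  {"x":-0.267,"y":0.128,"z":0,"wx":0,"wy":0,"wz":0.08,"gripper":0.5},
  {"x":-0.267,"y":0.128,"z":0,"wx":0,"wy":0,"wz":0.08,"gripper":0.5},
  {"x":-0.267,"y":0.128,"z":0,"wx":0,"wy":0,"wz":0.08,"gripper":0.5},
  {"x":-0.267,"y":0.128,"z":0,"wx":0,"wy":0,"wz":0.08,"gripper":0.5},
  {"x":-0.267,"y":0.128,"z":0,"wx":0,"wy":0,"wz":0.08,"gripper":0.5},
])

```text
t: 24.38
tool_pos: [0.5994, -0.1045, 0.1024]
eef_rot: [0.761, 0.649, -0.0, -0.001]
force: [0.3, -0.1, -0.2]
finger_gap: 0.0429
grasp_force: 0.0
```

```bash
python3 - <<'E'
from h import *
im,d,c=look("clamp_open",.006); cv2.imwrite("pics/w10.png",im)
inc([.599,-.106,.003],-.16)
E
```

```text
tcp [ 0.5994 -0.1045  0.1024] t 24.375
clamp_open 0.75 tip [ 0.6068 -0.0667] len 0.1307 axis [0.153 0.988] yaw 1.417 ends [[0.607, -0.064], [0.587, -0.1932]]
inc [-0.0014 -0.0004  0.0998] [-0.0009 -0.0006  0.0022]
```

View pics/w10.png

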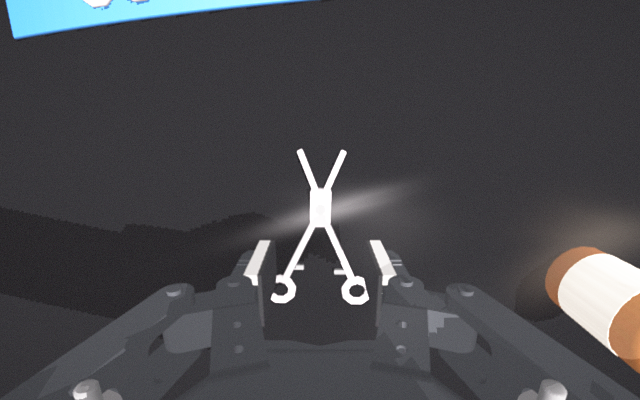

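Open clamp centred, hinge (320,208).

Emit:
jog_arm([
  {"x":-0.003,"y":0,"z":0.05,"wx":0,"wy":0,"wz":0,"gripper":0.5},
  {"x":-0.003,"y":0,"z":0.085,"wx":0,"wy":0,"wz":0,"gripper":0.5},
  {"x":-0.003,"y":0,"z":0.1,"wx":0,"wy":0,"wz":0,"gripper":0.5},
  {"x":-0.003,"y":0,"z":0.1,"wx":0,"wy":0,"wz":0,"gripper":0.5},
  {"x":-0.003,"y":0,"z":0.1,"wx":0,"wy":0,"wz":0,"gripper":0.5},
  {"x":-0.003,"y":0,"z":0.1,"wx":0,"wy":0,"wz":0,"gripper":0},
  {"x":-0.003,"y":0,"z":0.1,"wx":0,"wy":0,"wz":0,"gripper":0},
  {"x":-0.003,"y":0,"z":0.1,"wx":0,"wy":0,"wz":0,"gripper":0},
  {"x":-0.003,"y":0,"z":0.1,"wx":0,"wy":0,"wz":0,"gripper":0},
  {"x":-0.003,"y":0,"z":0.1,"wx":0,"wy":0,"wz":0,"gripper":0},
])

```text
t: 25.72
tool_pos: [0.6003, -0.1094, 0.0045]
eef_rot: [0.761, 0.648, 0.001, 0.0]
force: [-0.4, 0.8, 5.9]
finger_gap: 0.0135
grasp_force: 58.7
```

```bash
python3 - <<'E'
from h import *
print(readout.get_obs()["qpos"])
E
```

```text
[-0.37475593  0.76694962  0.63421853  1.89412468 -0.68550159  0.70804584
  0.50716572]
```

Emit:
jog_arm([
  {"x":0,"y":0,"z":-0.03,"wx":0,"wy":0,"wz":0,"gripper":0},
  {"x":0,"y":0,"z":-0.09,"wx":0,"wy":0,"wz":0,"gripper":0},
  {"x":0.51,"y":-0.195,"z":-0.12,"wx":0,"wy":0,"wz":-1.73,"gripper":0},
  {"x":0.51,"y":-0.195,"z":-0.12,"wx":0,"wy":0,"wz":-1.73,"gripper":0},
  {"x":0.51,"y":-0.195,"z":-0.12,"wx":0,"wy":0,"wz":-1.73,"gripper":0},
  {"x":0.51,"y":-0.195,"z":-0.12,"wx":0,"wy":0,"wz":-1.73,"gripper":0},
  {"x":0.51,"y":-0.195,"z":-0.12,"wx":0,"wy":0,"wz":-1.73,"gripper":0},
  {"x":0.51,"y":-0.195,"z":-0.12,"wx":0,"wy":0,"wz":-1.73,"gripper":0},
  {"x":0.51,"y":-0.195,"z":-0.12,"wx":0,"wy":0,"wz":-1.73,"gripper":0},
  {"x":0.51,"y":-0.195,"z":-0.12,"wx":0,"wy":0,"wz":-1.73,"gripper":0},
  {"x":0.51,"y":-0.195,"z":-0.12,"wx":0,"wy":0,"wz":-1.73,"gripper":0},
  {"x":0.51,"y":-0.195,"z":-0.12,"wx":0,"wy":0,"wz":-1.73,"gripper":0},
])

```text
t: 27.22
tool_pos: [0.4858, 0.4308, 0.1237]
eef_rot: [-0.005, 1.0, 0.002, -0.0]
force: [-0.3, -0.7, -1.6]
finger_gap: 0.0137
grasp_force: 59.0
```

```bash
python3 - <<'E'
from h import *
print(readout.get_obs()["qpos"]); inc([.489,.425,.12],1.57)
E
```

```text
[-1.0504986   0.56243182  0.32145114  1.73175004 -0.2236024   0.88103097
  0.94727236]
inc [-0.0032 -0.0058  0.0036] [ 0.0034 -0.0003  0.0098]
```

```bash
python3 - <<'E'
from h import *
im,d=imaging.grab_frame("wrist"); cv2.imwrite("pics/w11.png",im); c=imaging.get_calibration("wrist")
hsv=cv2.cvtColor(im,cv2.COLOR_BGR2HSV).astype(int)
red=(((hsv[...,0]<12)|(hsv[...,0]>168))&(hsv[...,1]>110)&(hsv[...,2]>60)).astype(np.uint8)
N,l,st,ce=cv2.connectedComponentsWithStats(red); v,u=np.nonzero(red)
w=on_plane("wrist",np.c_[u,v],.012,c)[:,:2]; print(w.min(0),w.max(0))
print(cv2.minAreaRect(w.astype(np.float32)))
E
```

```text
[0.40104148 0.16189214] [0.62829696 0.55432067]
((0.5137829780578613, 0.35500839352607727), (0.21141783893108368, 0.39860889315605164), 3.25369930267334)
```

View pics/w11.png

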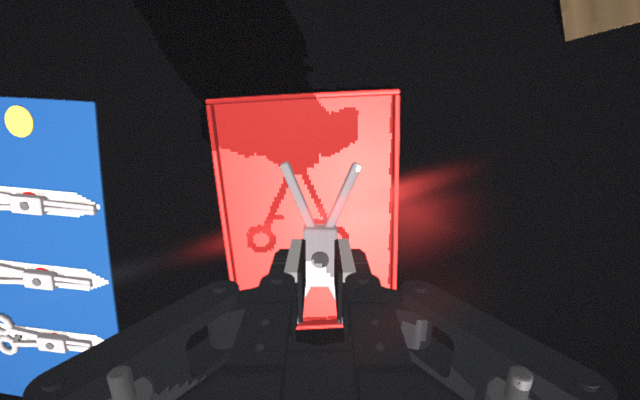

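Tray rim corners at (208,101) and (399,91), its lower edge at (320,327), between the fingers; clamp held jaws up.

```bash
python3 - <<'E'
from h import *
w=on_plane("wrist",[(208,101),(399,91),(398,288),(231,290),(320,327)],.014); print(np.round(w,4))
e=w[0]-w[1]; n=np.array([-e[1],e[0]])/np.linalg.norm(e[:2]); print(np.linalg.norm(e),n,np.arctan2(n[1],n[0]))
E
```

```text
[[0.4112 0.3412 0.014 ]
 [0.4034 0.4863 0.014 ]
 [0.5701 0.4974 0.014 ]
 [0.5731 0.3478 0.014 ]
 [0.6113 0.4279 0.014 ]]
0.14532610777912067 [0.99855219 0.05379143] 0.05381740222511664
```

Emit:
jog_arm([
  {"x":-0.003,"y":-0.009,"z":0.05,"wx":0,"wy":0,"wz":-0.04,"gripper":0},
  {"x":-0.003,"y":-0.009,"z":0.09,"wx":0,"wy":0,"wz":-0.04,"gripper":0},
  {"x":-0.003,"y":-0.009,"z":0.09,"wx":0,"wy":0,"wz":-0.04,"gripper":0},
  {"x":-0.003,"y":-0.009,"z":0.09,"wx":0,"wy":0,"wz":-0.04,"gripper":0},
])

```text
t: 27.78
tool_pos: [0.4926, 0.4159, 0.0348]
eef_rot: [-0.019, 1.0, 0.0, 0.001]
force: [0.9, 0.1, 0.1]
finger_gap: 0.0138
grasp_force: 59.0
```

```bash
python3 - <<'E'
from h import *
inc([.490,.421,.0085],1.62)
E
```

```text
inc [0.0024 0.0052 0.0263] [ 0.0007  0.0018 -0.0118]
```

Emit:
jog_arm([
  {"x":0.002,"y":0.005,"z":0.015,"wx":0,"wy":0,"wz":-0.01,"gripper":0},
  {"x":0.002,"y":0.005,"z":0.026,"wx":0,"wy":0,"wz":-0.01,"gripper":0},
  {"x":0.002,"y":0.005,"z":0.026,"wx":0,"wy":0,"wz":-0.01,"gripper":0},
  {"x":0.002,"y":0.005,"z":0.026,"wx":0,"wy":0,"wz":-0.01,"gripper":0},
  {"x":0.002,"y":0.005,"z":0.026,"wx":0,"wy":0,"wz":-0.01,"gripper":0.4},
  {"x":0.002,"y":0.005,"z":0.026,"wx":0,"wy":0,"wz":-0.01,"gripper":0.4},
  {"x":0.002,"y":0.005,"z":0.026,"wx":0,"wy":0,"wz":-0.01,"gripper":0.4},
  {"x":0.002,"y":0.005,"z":0.026,"wx":0,"wy":0,"wz":-0.01,"gripper":0.4},
  {"x":0.002,"y":0.005,"z":-0.03,"wx":0,"wy":0,"wz":0,"gripper":0.5},
  {"x":0.002,"y":0.005,"z":-0.1,"wx":0,"wy":0,"wz":0,"gripper":0.5},
  {"x":0.002,"y":0.005,"z":-0.15,"wx":0,"wy":0,"wz":0,"gripper":0.5},
  {"x":0.002,"y":0.005,"z":-0.15,"wx":0,"wy":0,"wz":0,"gripper":0.5},
])

```text
t: 29.28
tool_pos: [0.4918, 0.423, 0.1889]
eef_rot: [-0.019, 1.0, 0.004, 0.004]
force: [0.3, -0.2, 0.6]
finger_gap: 0.0428
grasp_force: 0.0
```

```bash
python3 - <<'E'
from h import *
im,d=imaging.grab_frame("wrist"); cv2.imwrite("pics/w12.png",im)
E
```

```text
(no output)
```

View pics/w12.png

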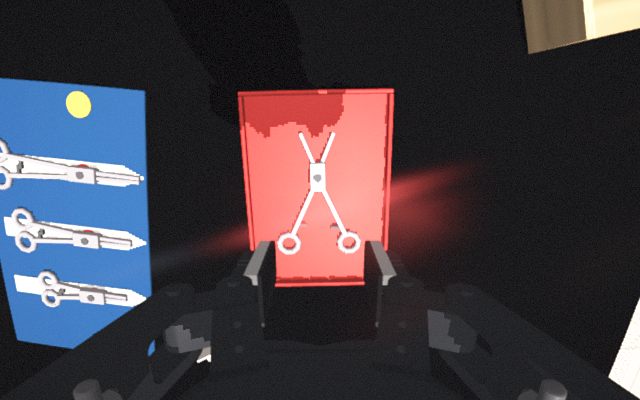

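The open clamp lies centred in the tray (pivot (317,178), rings clear of the rim), and the shut clamps are in place.

```bash
python3 -c "
from h import *
print(job.finish_job())"
```

```text
the job is handed in; nothing more can be done
None
```

The job is handed in: short, medium and long clamps lie on the far, middle and near stripes, jaws towards the tray, and by the wrist camera their hinges are within about 3 mm of the dots. The open clamp looks flat in the red tray, and the result of the judging was not reported back.

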